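# Space a tile with a wooden blank and hold it tight

## Task

On the backing board a loose tile lies in a row between two tiles fixed to the board. Take the ash blank (the shorter and slimmer of the two square wooden blanks) as a spacer and slide it, lying flat on the board and end first towards the batten, into the one gap that is wide enough for it as things stand, never into the other gap, until its end meets the batten. Then push the loose tile back flush against the batten and sideways tight against the spacer, so that the spacer is pressed between the two tiles, and finish while still holding it pressed like that; leave the other things on the bench alone.

Things in the scene. Friction and masses are not known exactly. Their poses are not given: they have to be found in the camera images.
- board: grey laminated backing board fixed to the bench, 150 (x) x 300 (y) x 12 mm, with a dark batten 15 mm wide along its far edge. Origin: centre of the underside; own x points squarely at the batten, y along it. Board surface at own z = 12 mm; batten's face at own x = +60 mm, its top at z = 18 mm. Position and yaw vary.
- short_tile: shorter fixed tile, pale wood, 56 (x) x 44 (y) x 20 mm, on the board with its back against the batten, at the board's own y +85 or -85 mm (may change places with the long tile). Origin: centre of its underside, on the board's surface; axes as the board's. The gap from it to the loose tile is 24 to 32 mm at the start: wide enough.
- long_tile: longer fixed tile, pale wood, 56 (x) x 76 (y) x 20 mm, on the board with its back against the batten, at the other end of the row. Origin: centre of its underside; axes as the board's. The gap from it to the loose tile is 8 to 16 mm at the start: too narrow.
- tile: the loose tile in the middle of the row, pale wood, 56 (own x) x 70 (own y) x 20 mm, 55 to 115 g, lying on the board 4 to 9 mm short of the batten and a little crooked. Origin: centre of its underside; axes roughly as the board's. It can be gripped across its own x (56 mm) by its upper half, above the batten.
- spacer: the spacer: plain square ash-wood blank, 20 x 110 x 20 mm, 40 to 85 g, lying loose on the bench to the right of the board. Origin: centre of its underside; its length runs along own y; both ends are alike. Pushed home, 54 mm of it stick out in front of the row.
- spacer_mid (a point): centre of the spacer (10 mm above its underside)
- olive_blank: bystander: darker olive-wood blank, 23 x 130 x 22 mm, length along own y; origin: centre of underside
- ring: bystander: flat steel ring with holes, 84 mm across, 10 mm thick; origin: centre of underside
- key: bystander: T-shaped steel chuck key, 76 x 99 x 15 mm; origin: centre of underside
- roll: bystander: roll of brown abrasive strip, 61 mm across, 26 mm high; origin: centre of underside

How it is judged (in metres and radians):
On the way:
1. the spacer lies on the board in the wide gap, its end at the batten (x of spacer_mid in the frame of board above 0 m and z of spacer_mid in the frame of board below 0.026 m and angle between the y axis of spacer and the x axis of board, either way round below 0.2 rad and horizontal distance between spacer_mid and short_tile below 0.065 m and horizontal distance between spacer_mid and tile below 0.08 m), for 0.2 s.
At the end, for the whole second after the job is handed in: Spacer flat on the board between loose and short tile, end within 6 mm of the batten, square within 0.06 rad; loose tile flat and still, back within 3.5 mm of the batten, parallel within 0.05 rad; the robot presses tile on spacer and spacer on short tile with over 2 N each (z of spacer_mid in the frame of board below 0.026 m and horizontal distance between spacer_mid and short_tile below 0.065 m and horizontal distance between spacer_mid and tile below 0.08 m and x of spacer_mid in the frame of board above -0.001 m and angle between the y axis of spacer and the x axis of board, either way round below 0.06 rad and x of tile in the frame of board above 0.0285 m and z of tile in the frame of board below 0.015 m and angle between the y axis of tile and the y axis of board, either way round below 0.05 rad and angle between tile's own z axis and vertical below 0.06 rad and contact force between tile and spacer above 2 N and contact force between spacer and short_tile above 2 N and contact force between any of the fingers, the arm and tile above 2 N and linear speed of tile below 0.02 m/s); the arm keeps its last pose, push and grip.
It fails at once if the spacer is pushed into the narrow gap, between the loose tile and the long tile (x of spacer_mid in the frame of board above -0.045 m and z of spacer_mid in the frame of board below 0.028 m and horizontal distance between spacer_mid and long_tile below 0.09 m and x of spacer_mid in the frame of long_tile below 0.02 m and angle between the y axis of spacer and the x axis of board, either way round below 0.4 rad).
It fails at once if a bystander is moved by more than 25 mm (distance of any of olive_blank, ring, key, roll from where it was at the start of the episode above 0.025 m).
It also fails if it takes over 58 s, if anything falls off the work surface, if the arm or the gripper's body presses on something with over 40 N, if the wrist force passes 120 N, or if a joint passes its speed limit or range.

## Robot

A 6-joint arm with a two-finger parallel gripper is mounted at the origin on a cart in front of the work surface, level with it; the furniture and walls round the work are solid. World frame = base frame: x ahead of the robot, y to its left, z up, the work surface at z = 0. Lengths are in m, angles in degrees, forces in N, time in s.
With the tool pointing down it reaches from about 0.35 to 0.775 m from the base axis. Payload 7.3 kg.
Tool frame: the origin (TCP) lies on the centre line of the jaws, within the pads' length; the fingertips stand 17 mm ahead of it and the grasp point (between the pads) lies 2 mm behind it (ctrl.tip_extent is the distance from the TCP to the fingertips, in m); z points along the fingers, y is the direction in which the jaws open and shut (so a half turn about z gives the same grasp; the last joint's range is limited). The gripper opens to 92 mm and grips with 3 to 60 N. Pads are 19 mm wide; open, the fingers measure 130 mm over their backs; the gripper's body (75 mm by 190 mm) begins 47 mm behind the grasp point.
Start: joints at [-79.698, 19.595, 87.324, -0, 73.075, -8.365], TCP at [0.168, -0.497, 0.244] pointing down, gripper open.
Joint ranges: [-145.02, 145.02], [-44.19, 115.74], [2.07, 154.8], [-57.11, 237.11], [16.16, 152.29], [-177.93, 177.93]. Speed limits (degrees/s): [147.25, 147.25, 180, 180, 180, 180].

## Interface

Orientations are given as [roll, pitch, yaw] about the fixed x, y, z axes, in that order (R = Rz(yaw) Ry(pitch) Rx(roll)).
In Python, from station import ctrl gives the robot as it stands.
- The arm moves only by the tool send_rows, never from a script. Its argument "commands" is a list that holds one entry, the list of rows, each a list of 7 numbers: the shift along the tool's x, y, z each as a share of 60 mm, from -1 to 1, then the turn, a rotation vector about the tool's x, y, z each as a share of 10 degrees, from -1 to 1, then the closure, from -1 (fully open) to 1 (shut). In form: [[[x, y, z, rx, ry, rz, claw], ...]]. A call has 1 to 12 rows; each row shifts and turns the commanded pose from where the row before left it, along the tool's axes as they then stand; what a row does not reach is not made up. A row lasts 1/8 s, in which the tool goes at most 62.5 mm and 10.7 degrees, less where a joint would pass 70% of its speed; a pose out of reach is approached as far as the arm can. A call with a number of a shift or a turn outside -1 to 1 is refused whole. A call with a gripper value outside its range is refused whole. The fingers move at their own pace and stop on an object; "grip_force" is the grip in N (left out, the last holds). Time passes only in rows, so rows that do not move let the fingers close. It gives the time, the measured TCP pose, the force and the opening at its end, in the units of the state.
- ctrl.state(): the state, without advancing time (a new reading comes with each control period).
- ctrl.read_camera(name): name is "side" or "top" or "wrist"; returns a dict with "color" (480x640x3 uint8, red, green, blue), "fx", "fy", "cx", "cy" (pixels), "k1" (the pictures are not rectified: a ray, as slopes to the right and down, at radius r is drawn at 1 + k1 r^2 times it, then the intrinsics apply), "world_to_cam" (4x4, takes a point from world to camera coordinates); the wrist camera has in their place "tool_from_camera" (4x4, takes a point from camera to tool coordinates, whose origin is the TCP and whose axes are the flange's). Camera axes: x right, y up, looking along -z (the intrinsics and any distortion apply to the point x, -y, -z); pixel columns grow to the right and rows downward; lengths in m; the calibration is good to about 2 mm. A picture is of the moment at which its call begins: read the wrist's pose just before it. There is no depth.
- ctrl.job_done(): hands the job in, once; it reports no verdict.
The state is a dict: "clock": time; "joint_positions": joint angles; "joint_vel": joint speeds; "joint_torque": joint torques, N m; "tool_pos": TCP position; "eef_rot": TCP orientation; "ft_force": force on the tool from outside, world axes, zero at the start; "ft_torque": the same for the moment, N m; "finger_gap": finger opening in m.
Only numpy, scipy, OpenCV 4.12 (cv2) and the standard library are available. Lean on these libraries where they do the work, as an engineer would, in place of code of your own. Each camera call takes 0.05 s, during which the arm holds its last target. There are 200 camera calls.

## Working session

There is one attempt and no reset: what is moved stays moved. The work goes in short steps, Python scripts to look and compute and a tool call to move; the robot and the scene stay as the last step left them, time stands still between calls to the robot, and variables do not carry over. Pictures are saved under pics/ and viewed, about 8 in all and at most 12, crops included, and the job is handed in when it is done.

Besides the shell and the picture viewer there is one more tool, called by a JSON object that holds its "name" and its "arguments", one argument or row to a line. send_rows: Moves the arm, as the interface text tells. Its arguments: {"type":"object","properties":{"commands":{"type":"array"},"grip_force":{"type":"number"}},"required":["commands"]}

```bash
mkdir -p pics; ls
python3 - <<'E'
from station import ctrl
import cv2,numpy as np
print(ctrl.state())
for n in("top","side"):
    c=ctrl.read_camera(n); cv2.imwrite(f"pics/{n}0.png",c["color"][:,:,::-1])
    print(n,c["fx"],c["fy"],c["cx"],c["cy"],c["k1"]); print(c["world_to_cam"])
E
```

```text
pics
{'clock': 0.0, 'joint_positions': array([-7.96999169e+01,  1.96349613e+01,  8.73774953e+01, -1.63268018e-03,
        7.30747989e+01, -8.36521236e+00]), 'joint_vel': array([ 0.05782981,  0.00148581, -0.0241037 ,  0.03031473, -0.07709899,
        0.06517444]), 'joint_torque': array([-2.66489078e-03, -4.31247640e+01, -2.44207907e+01,  7.16361590e-02,
        5.58827980e-02, -1.12232040e-04]), 'tool_pos': array([ 0.16796378, -0.49699893,  0.2430567 ]), 'eef_rot': array([-1.79913446e+02, -1.11495066e-02,  1.86657635e+01]), 'ft_force': array([-0.04943966, -0.06765176,  0.4380899 ]), 'ft_torque': array([0.02456147, 0.06185898, 0.01843975]), 'finger_gap': 0.09188703281311404}
top 526.0100710734008 526.0100710734008 318.3972914770851 231.22531038239924 -0.05685495255824827
[[-0.02309763 -0.9997153  -0.00598434  0.04584374]
 [ 0.98522691 -0.02377809  0.1695952  -0.54430322]
 [-0.16968921 -0.00197869  0.98549564 -1.1759198 ]
 [ 0.          0.          0.          1.        ]]
side 577.9990543120449 577.9990543120449 319.8846128959232 241.45994448698136 0.0437614587258235
[[-0.97707532 -0.21213905 -0.01791195  0.55498146]
 [ 0.12790458 -0.65219449  0.74718322 -0.07609292]
 [-0.17018881  0.72776327  0.6643767  -1.10138129]
 [ 0.          0.          0.          1.        ]]
```

View pics/top0.png

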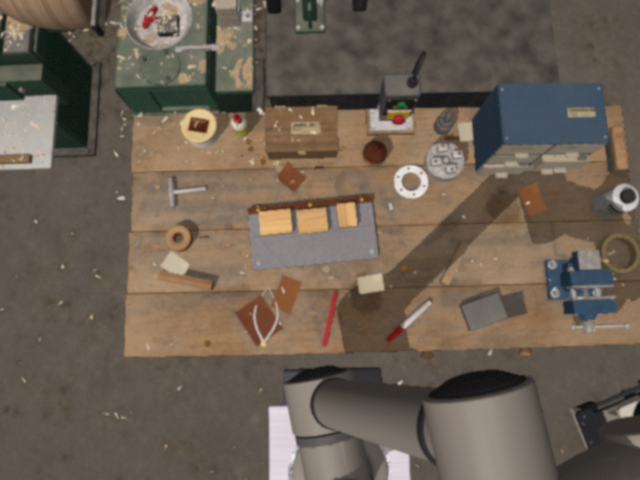

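View pics/side0.png

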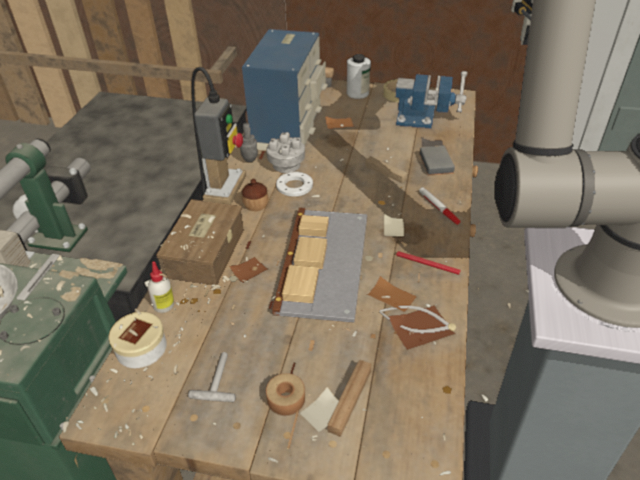

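```bash
cat > h.py <<'E'
from station import ctrl
import cv2,numpy as np
from scipy.spatial.transform import Rotation as R
def snap(n):
    s=ctrl.state(); c=ctrl.read_camera(n)
    if n=="wrist":
        T=np.eye(4);T[:3,:3]=R.from_euler('xyz',s["eef_rot"],degrees=True).as_matrix();T[:3,3]=s["tool_pos"]
        c["world_to_cam"]=np.linalg.inv(T@c["tool_from_camera"])
    return c
def rays(c,px):
    px=np.atleast_2d(np.array(px,float)); d=np.c_[(px[:,0]-c["cx"])/c["fx"],(px[:,1]-c["cy"])/c["fy"]]
    u=d.copy()
    for _ in range(20): u=d/(1+c["k1"]*(u**2).sum(1,keepdims=True))
    M=np.linalg.inv(c["world_to_cam"])
    return M[:3,3],np.c_[u[:,0],-u[:,1],-np.ones(len(u))]@M[:3,:3].T
def toz(c,px,z):
    o,d=rays(c,px); return o+d*((z-o[2])/d[:,2])[:,None]
def proj(c,P):
    P=np.atleast_2d(P); q=P@c["world_to_cam"][:3,:3].T+c["world_to_cam"][:3,3]
    u=np.c_[q[:,0],-q[:,1]]/-q[:,2:]; u=u*(1+c["k1"]*(u**2).sum(1,keepdims=True))
    return u*[c["fx"],c["fy"]]+[c["cx"],c["cy"]]
def crop(c,x0,y0,w,h,k,name):
    cv2.imwrite(f"pics/{name}.png",cv2.resize(c["color"][y0:y0+h,x0:x0+w,::-1],None,fx=k,fy=k,interpolation=cv2.INTER_CUBIC))
E
python3 - <<'E'
from h import *
c=snap("top"); crop(c,235,185,265,130,3,"top_c")
np.save("top.npy",c,allow_pickle=True)
print(toz(c,[[250,212],[372,200],[377,257],[254,268],[444,283],[461,241],[412,181],[179,237],[186,281],[187,190]],0.012).round(4))
E
```

```text
[[ 0.6022  0.1968  0.012 ]
 [ 0.6246 -0.0982  0.012 ]
 [ 0.4858 -0.1045  0.012 ]
 [ 0.4666  0.1875  0.012 ]
 [ 0.4203 -0.26    0.012 ]
 [ 0.5193 -0.3071  0.012 ]
 [ 0.6697 -0.1976  0.012 ]
 [ 0.5452  0.3678  0.012 ]
 [ 0.4393  0.349   0.012 ]
 [ 0.6608  0.3508  0.012 ]]
```

View pics/top_c.png

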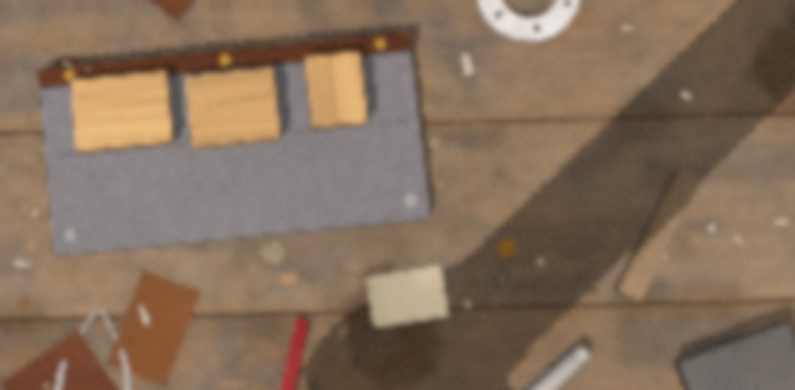

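```bash
cat >> h.py <<'E'
def plan(p,yaw):
    s=ctrl.state(); r=s["eef_rot"]
    dy=(yaw-r[2]+180)%360-180
    # turn shares about tool axes (level tool), then shift shares after the turn
    Rt=R.from_euler('xyz',[180,0,yaw],degrees=True); Rc=R.from_euler('xyz',r,degrees=True)
    rv=(Rc.inv()*Rt).as_rotvec(degrees=True)/10
    sh=Rt.inv().apply(np.array(p)-s["tool_pos"])/0.06
    print("turn",rv.round(3),"shift",sh.round(3))
E
python3 - <<'E'
from h import *
c=np.load("top.npy",allow_pickle=True).item()
P=toz(c,[[445.7,283.3],[462.7,242.3],[453.8,262.5]],0.02);print(P.round(4)); d=P[1]-P[0];print(np.degrees(np.arctan2(d[1],d[0])),np.linalg.norm(d))
print(ctrl.read_camera("wrist")["tool_from_camera"].round(3))
plan([*P[2][:2],0.2],-25)
E
```

```text
[[ 0.4189 -0.2621  0.02  ]
 [ 0.5149 -0.3087  0.02  ]
 [ 0.4673 -0.2843  0.02  ]]
-25.922164899426598 0.10668696853995793
[[-0.002  0.957  0.288  0.078]
 [ 1.     0.003  0.    -0.   ]
 [-0.001  0.288 -0.957 -0.14 ]
 [ 0.     0.     0.     1.   ]]
turn [-5.000e-03  1.000e-03  4.367e+00] shift [ 3.022 -5.324  0.722]
```

{"name": "send_rows", "arguments": {
  "commands": [
    [[0,0,0,0,0,0.62,-1],[0,0,0,0,0,0.75,-1],[0,0,0,0,0,0.75,-1],[0,0,0,0,0,0.75,-1],[0,0,0,0,0,0.75,-1],[0,0,0,0,0,0.75,-1]]
  ]
}}

```text
clock: 0.95
tool_pos: [0.168, -0.4973, 0.2435]
eef_rot: [-180.0, 0.0, -25.3]
ft_force: [0.6, -0.0, 0.6]
finger_gap: 0.0915
```

{"name": "send_rows", "arguments": {
  "commands": [
    [[0.25,-0.45,0.06,0,0,0,-1],[0.25,-0.45,0.06,0,0,0,-1],[0.25,-0.45,0.06,0,0,0,-1],[0.25,-0.45,0.06,0,0,0,-1],[0.25,-0.45,0.06,0,0,0,-1],[0.25,-0.45,0.06,0,0,0,-1],[0.25,-0.45,0.06,0,0,0,-1],[0.25,-0.45,0.06,0,0,0,-1],[0.25,-0.45,0.06,0,0,0,-1],[0.25,-0.45,0.06,0,0,0,-1],[0.25,-0.4,0.06,0,0,0,-1],[0.25,-0.4,0.06,0,0,0,-1]]
  ]
}}

```text
clock: 2.45
tool_pos: [0.4664, -0.2848, 0.2002]
eef_rot: [180.0, 0.0, -25.0]
ft_force: [-0.2, 0.6, 0.5]
finger_gap: 0.0919
```

Run:
```python
from h import *
c=snap("wrist"); s=ctrl.state();print(s["clock"],s["tool_pos"],s["eef_rot"])
np.save("w1.npy",c,allow_pickle=True); cv2.imwrite("pics/w1.png",c["color"][:,:,::-1])
```

```text
2.5 [ 0.46852905 -0.28290046  0.19973343] [-1.79899189e+02 -1.20111159e-02 -2.49495593e+01]
```

View pics/w1.png

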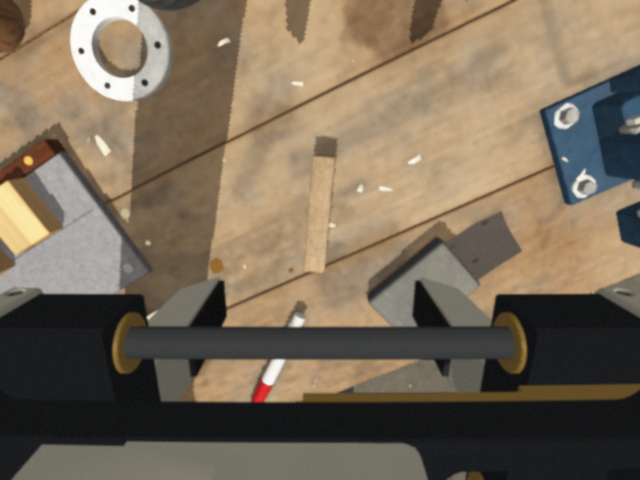

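Run:
```python
from h import *
c=np.load("w1.npy",allow_pickle=True).item()
crop(c,270,120,100,170,4,"w1c")
P=toz(c,[[315,137],[337,138],[305,267],[325,270],[315,156],[335,156]],0.02);print(P.round(4))
for a,b in((0,2),(1,3),(0,1),(2,3),(4,2)):
    d=P[a]-P[b];print(a,b,np.linalg.norm(d),np.degrees(np.arctan2(d[1],d[0])))
```

```text
[[ 0.5336 -0.3123  0.02  ]
 [ 0.5247 -0.3292  0.02  ]
 [ 0.4288 -0.252   0.02  ]
 [ 0.4178 -0.2681  0.02  ]
 [ 0.519  -0.3054  0.02  ]
 [ 0.5115 -0.3213  0.02  ]]
0 2 0.12089291921827627 -29.920552741774397
1 3 0.12313500903322458 -29.744666055340172
0 1 0.019079231241122645 62.33262927058526
2 3 0.01949959747685712 55.692963291026615
4 2 0.10483985909350317 -30.62191560547409
```

View pics/w1c.png

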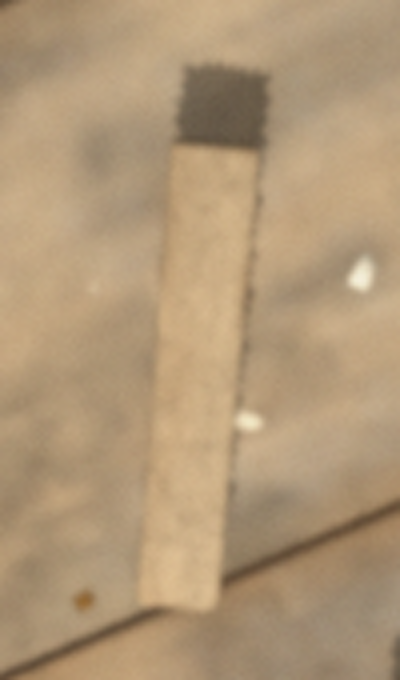

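Run:
```python
from h import *
c=np.load("w1.npy",allow_pickle=True).item()
P=toz(c,[[313.5,156],[335.5,157],[304.7,270],[324.3,273]],0.02)
m=P.mean(0);d=P[0]+P[1]-P[2]-P[3];L=np.linalg.norm(d)/2;u=d/np.linalg.norm(d);yaw=np.degrees(np.arctan2(u[1],u[0]));print(P.round(4),m,L,yaw)
g=m-0.030*u;print(g); plan([g[0],g[1],0.05],yaw)
# row/board from top
c=np.load("top.npy",allow_pickle=True).item()
q=lambda a,z:toz(c,np.array(a)/3+[235,185],z).round(4)
print("short",q([[305,55],[362,52],[366,123],[312,128]],.032))
print("tile",q([[186,71],[276,66],[280,138],[193,146]],.032))
print("long",q([[72,80],[168,71],[172,142],[77,151]],.032))
print("board front",q([[54,253],[431,215]],.012), "batten", q([[42,84],[412,48]],.018))
```

```text
[[ 0.5196 -0.3042  0.02  ]
 [ 0.5106 -0.3214  0.02  ]
 [ 0.4261 -0.2504  0.02  ]
 [ 0.4153 -0.2662  0.02  ]] [ 0.46788617 -0.28556468  0.02      ] 0.10897981490632164 -30.001256987948597
[ 0.44190574 -0.27056411  0.02      ]
turn [-0.01  -0.001  0.505] shift [-0.487  0.044  2.496]
short [[ 0.6139 -0.0119  0.032 ]
 [ 0.6152 -0.0571  0.032 ]
 [ 0.558  -0.0582  0.032 ]
 [ 0.5551 -0.0157  0.032 ]]
tile [[0.6032 0.0825 0.032 ]
 [0.6055 0.0113 0.032 ]
 [0.5477 0.0096 0.032 ]
 [0.543  0.078  0.032 ]]
long [[0.5982 0.1727 0.032 ]
 [0.6036 0.0967 0.032 ]
 [0.5466 0.0944 0.032 ]
 [0.5412 0.169  0.032 ]]
board front [[ 0.4635  0.1899  0.012 ]
 [ 0.4865 -0.1084  0.012 ]] batten [[ 0.5985  0.1984  0.018 ]
 [ 0.6207 -0.0983  0.018 ]]
```

{"name": "send_rows", "arguments": {
  "commands": [
    [[0,0,0,0,0,0.5,-1],[-0.25,0.02,0.2,0,0,0,-1],[-0.24,0.02,0.3,0,0,0,-1],[0,0,0.5,0,0,0,-1],[0,0,0.5,0,0,0,-1],[0,0,0.5,0,0,0,-1],[0,0,0.3,0,0,0,-1],[0,0,0.3,0,0,0,-1],[0,0,0.2,0,0,0,-1],[0,0,0.1,0,0,0,-1],[0,0,0.08,0,0,0,-1],[0,0,0,0,0,0,-1]]
  ],
  "grip_force": 25
}}

```text
clock: 4.0
tool_pos: [0.4391, -0.2729, 0.0218]
eef_rot: [180.0, -0.0, -30.0]
ft_force: [-0.5, -0.2, -0.7]
finger_gap: 0.0919
```

{"name": "send_rows", "arguments": {
  "commands": [
    [[0,0,0,0,0,0,0.2],[0,0,0,0,0,0,0.4],[0,0,0,0,0,0,0.7],[0,0,0,0,0,0,1],[0,0,0,0,0,0,1],[0,0,0,0,0,0,1],[0,0,0,0,0,0,1],[0,0,0,0,0,0,1]]
  ]
}}

```text
clock: 5.0
tool_pos: [0.4391, -0.2728, 0.0217]
eef_rot: [180.0, 0.0, -30.0]
ft_force: [0.1, 0.1, 0.5]
finger_gap: 0.0198
```

{"name": "send_rows", "arguments": {
  "commands": [
    [[0,0,-0.3,0,0,0,1],[0,0,-0.6,0,0,0,1],[0,0,-0.6,0,0,0,1],[0,0,-0.5,0,0,0,1],[0,0,-0.2,0,0,-0.8,1],[0,0,0,0,0,-0.9,1],[0,0,0,0,0,-0.9,1],[0,0,0,0,0,-0.8,1],[0,0,0,0,0,0,1]]
  ]
}}

```text
clock: 6.12
tool_pos: [0.4389, -0.2727, 0.1536]
eef_rot: [-180.0, 0.0, 3.9]
ft_force: [0.7, 0.5, -1.8]
finger_gap: 0.0199
```

```bash
python3 -c "
from h import *
print(ctrl.state()['finger_gap']);plan([.44,-.012,.155],4)"
```

```text
0.019862166576166778
turn [-0.001  0.002 -0.01 ] shift [ 0.321 -4.333 -0.024]
```

{"name": "send_rows", "arguments": {
  "commands": [
    [[0.03,-0.3,0,0,0,0,1],[0.03,-0.45,0,0,0,0,1],[0.03,-0.45,0,0,0,0,1],[0.03,-0.45,0,0,0,0,1],[0.03,-0.45,0,0,0,0,1],[0.03,-0.45,0,0,0,0,1],[0.03,-0.45,0,0,0,0,1],[0.03,-0.45,0,0,0,0,1],[0.03,-0.45,0,0,0,0,1],[0.03,-0.43,0,0,0,0,1],[0,0,0,0,0,0,1],[0,0,0,0,0,0,1]]
  ]
}}

```text
clock: 7.62
tool_pos: [0.4389, -0.0123, 0.1537]
eef_rot: [180.0, -0.0, 4.0]
ft_force: [0.2, -0.1, -1.4]
finger_gap: 0.0199
```

Run:
```python
from h import *
c=snap("wrist"); s=ctrl.state();print(s["clock"],s["tool_pos"],s["eef_rot"])
np.save("w2.npy",c,allow_pickle=True); crop(c,0,0,640,300,1.25,"w2")
```

```text
7.675 [ 0.43893585 -0.01265104  0.15373514] [ 1.79983817e+02 -3.54486129e-03  3.92296582e+00]
```

View pics/w2.png

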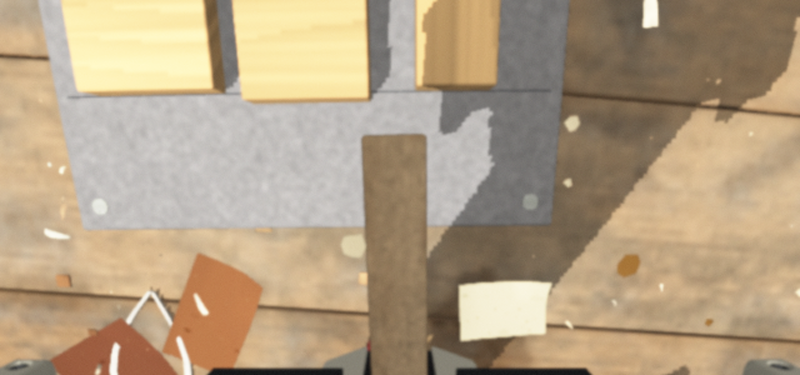

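{"name": "send_rows", "arguments": {
  "commands": [
    [[0.1,0,-0.5,0,0,0,1],[0.2,0,-0.5,0,0,0,1],[0.1,0,-0.3,0,0,0,1],[0,0,0,0,0,0,1],[0,0,0,0,0,0,1]]
  ]
}}

```text
clock: 8.3
tool_pos: [0.4622, -0.0111, 0.2307]
eef_rot: [-180.0, 0.1, 3.9]
ft_force: [0.2, 0.4, -1.4]
finger_gap: 0.0201
```

Run:
```python
from h import *
c=snap("wrist"); s=ctrl.state();print(s["clock"],s["tool_pos"],s["eef_rot"])
np.save("w3.npy",c,allow_pickle=True); crop(c,60,0,400,210,2,"w3")
```

```text
8.35 [ 0.46210354 -0.01092678  0.23059615] [-1.79974321e+02  1.26503961e-01  3.92406646e+00]
```

View pics/w3.png

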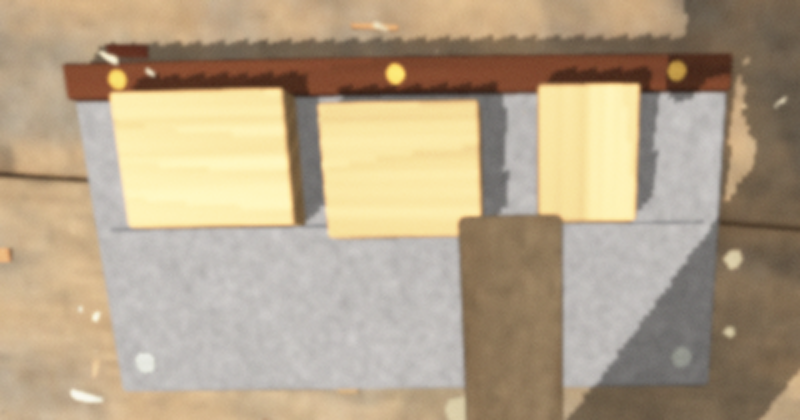

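```bash
cat > m.py <<'E'
from h import *
c=np.load("w3.npy",allow_pickle=True).item()
q=lambda a,z:toz(c,np.array(a)/2+[60,0],z)
f=lambda d:np.degrees(np.arctan2(-d[0],d[1]))
S=q([[538,85],[640,83],[636,219],[539,219]],.032);T=q([[319,105],[479,100],[482,235],[329,236]],.032);L=q([[110,93],[284,88],[295,225],[127,227]],.032)
B=q([[72,98],[727,91]],.018);F=q([[124,389],[708,383]],.012);K=q([[459,218],[562,216]],.2287)
for n,v in zip("STLBFK",(S,T,L,B,F,K)): print(n,v[:,:2].round(4).tolist(),"yaw",f(v[0]-v[1]).round(2),f(v[3]-v[2]).round(2) if len(v)==4 else "")
yaw=np.radians(float(np.mean([f(B[0]-B[1]),f(F[0]-F[1]),f(S[0]+L[1]*0-L[0]) if 0 else f(L[0]-S[1])])));print(np.degrees(yaw))
ex=np.array([np.cos(yaw),np.sin(yaw)]);ey=np.array([-ex[1],ex[0]])
# board coordinates relative to short-tile back-centre
o=(S[0]+S[1])[:2]/2
for n,v in zip("STLBFK",(S,T,L,B,F,K)): print(n,(np.c_[(v[:,:2]-o)@ex,(v[:,:2]-o)@ey]*1000).round(1).tolist())
print(o)
E
python3 m.py
```

```text
S [[0.6125, -0.0094], [0.6163, -0.0529], [0.5612, -0.0573], [0.5583, -0.0138]] yaw 4.92 3.86
T [[0.5988, 0.0844], [0.605, 0.0155], [0.5497, 0.0113], [0.5449, 0.0803]] yaw 5.19 4.0
L [[0.5984, 0.1749], [0.6045, 0.0994], [0.5487, 0.0956], [0.5433, 0.172]] yaw 4.66 4.04
B [[0.5978, 0.1999], [0.619, -0.0941]] yaw 4.11 
F [[0.4644, 0.1909], [0.4868, -0.1055]] yaw 4.31 
K [[0.5469, 0.0059], [0.5485, -0.0134]] yaw 4.82 
4.303732250669827
S [[-0.2, 21.8], [0.2, -21.8], [-55.0, -22.1], [-54.7, 21.5]]
T [[-6.9, 116.4], [-5.9, 47.2], [-61.3, 47.2], [-60.9, 116.4]]
L [[-0.5, 206.7], [-0.0, 130.9], [-56.0, 131.4], [-55.6, 207.9]]
B [[0.8, 231.7], [-0.2, -63.1]]
F [[-132.9, 232.7], [-132.8, -64.6]]
K [[-64.5, 42.0], [-64.4, 22.7]]
[ 0.61439047 -0.03115478]
```

{"name": "send_rows", "arguments": {
  "commands": [
    [[-0.07,-0.02,0.2,0,0,-0.04,1],[-0.07,-0.02,0.4,0,0,0,1],[0,0,0.5,0,0,0,1],[0,0,0.5,0,0,0,1],[0,0,0.5,0,0,0,1],[0,0,0.4,0,0,0,1],[0,0,0.3,0,0,0,1],[0,0,0.2,0,0,0,1],[0,0,0.15,0,0,0,1],[0,0,0.1,0,0,0,1],[0,0,0,0,0,0,1],[0,0,0,0,0,0,1]]
  ]
}}

```text
clock: 9.85
tool_pos: [0.4547, -0.009, 0.0371]
eef_rot: [180.0, -0.0, 4.4]
ft_force: [0.1, 0.1, -1.7]
finger_gap: 0.0196
```

Run:
```python
from h import *
c=snap("wrist"); s=ctrl.state();print(s["clock"],s["tool_pos"],s["eef_rot"],s["ft_force"])
np.save("w4.npy",c,allow_pickle=True); crop(c,200,0,200,150,4,"w4")
```

```text
9.9 [ 0.45474673 -0.00899829  0.03709836] [ 1.79981500e+02 -5.06308266e-02  4.36651523e+00] [ 0.13888913 -0.17271016 -0.94782326]
```

View pics/w4.png

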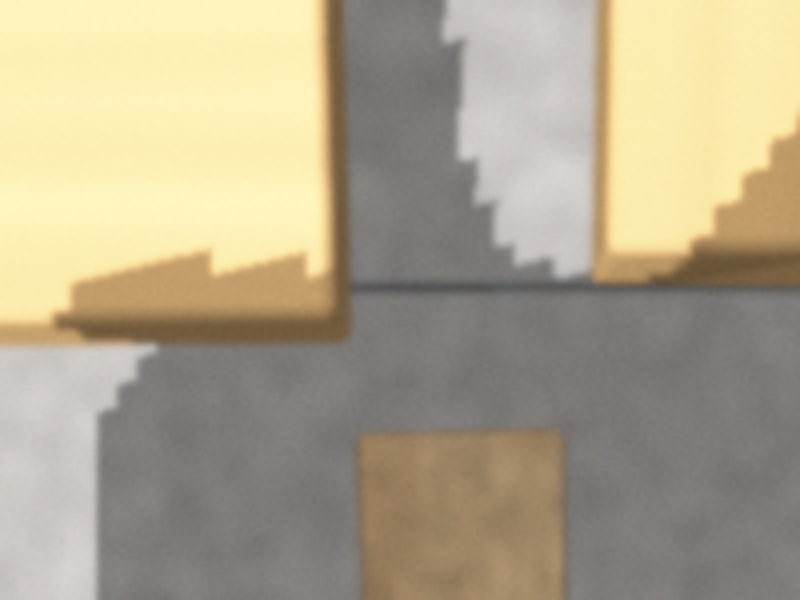

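```bash
cat >> m.py <<'E'
print("---")
c=np.load("w4.npy",allow_pickle=True).item()
for n,a,z in (("K",[[360,435],[563,430],[364,590],[565,590]],.0354),("Tt",[[332,318],[326,20]],.032),("Tb",[[350,340],[346,20]],.012),("St",[[607,255],[608,10]],.032),("Sb",[[593,283],[597,20]],.012)):
    v=toz(c,np.array(a)/4+[200,0],z)[:,:2]-o; print(n,(np.c_[v@ex,v@ey]*1000).round(1).tolist())
E
python3 m.py | sed -n '/---/,$p'
```

```text
---
K [[-71.8, 45.2], [-71.4, 26.1], [-86.0, 45.1], [-86.0, 25.7]]
Tt [[-61.2, 47.8], [-36.2, 47.7]]
Tb [[-60.8, 47.8], [-30.3, 47.5]]
St [[-55.7, 22.0], [-35.5, 22.4]]
Sb [[-55.2, 21.7], [-30.3, 21.8]]
```

{"name": "send_rows", "arguments": {
  "commands": [
    [[0,0.01,0.05,0,0,0,1],[0.15,0,0,0,0,0,1],[0.2,0,0,0,0,0,1],[0.2,0,0,0,0,0,1],[0.2,0,0,0,0,0,1],[0,0,0,0,0,0,1]]
  ]
}}

```text
clock: 10.65
tool_pos: [0.5005, -0.0061, 0.0337]
eef_rot: [180.0, -0.1, 4.4]
ft_force: [0.8, 0.7, 3.3]
finger_gap: 0.0196
```

{"name": "send_rows", "arguments": {
  "commands": [
    [[0.15,0,0,0,0,0,1],[0.1,0,0,0,0,0,1],[0.08,0,0,0,0,0,1],[0.05,0,0,0,0,0,1],[0,0,0,0,0,0,1]]
  ]
}}

```text
clock: 11.28
tool_pos: [0.5224, -0.0044, 0.0337]
eef_rot: [180.0, -0.0, 4.4]
ft_force: [0.6, 0.8, -0.3]
finger_gap: 0.0202
```

{"name": "send_rows", "arguments": {
  "commands": [
    [[0.05,0,0,0,0,0,1],[0.03,0,0,0,0,0,1],[0.02,0,0,0,0,0,1],[0,0,0,0,0,0,1]]
  ]
}}

```text
clock: 11.78
tool_pos: [0.5265, -0.004, 0.0337]
eef_rot: [-180.0, 0.2, 4.4]
ft_force: [-6.2, -1.4, 5.2]
finger_gap: 0.0199
```

{"name": "send_rows", "arguments": {
  "commands": [
    [[0,0,0,0,0,0,0],[0,0,0,0,0,0,-1],[0,0,0,0,0,0,-1],[0,0,0,0,0,0,-1],[0,0,0,0,0,0,-1],[0,0,-0.2,0,0,0,-1],[0,0,-0.4,0,0,0,-1],[0,0,-0.5,0,0,0,-1],[0,0,-0.5,0,0,0,-1],[0,0,-0.4,0,0,0,-1],[0,0,-0.2,0,0,0,-1]]
  ]
}}

```text
clock: 13.15
tool_pos: [0.5286, -0.004, 0.1677]
eef_rot: [180.0, -0.2, 4.4]
ft_force: [-0.1, -1.1, 0.0]
finger_gap: 0.0919
```

{"name": "send_rows", "arguments": {
  "commands": [
    [[0,0,0,0,0,-0.9,-1],[0,0,0,0,0,-0.9,-1],[0,0,0,0,0,-0.9,-1],[0,0,0,0,0,-0.9,-1],[0,0,0,0,0,-0.9,-1],[0,0,0,0,0,-0.9,-1],[0,0,0,0,0,-0.9,-1],[0,0,0,0,0,-0.9,-1],[0,0,0,0,0,-0.9,-1],[0,0,0,0,0,-0.9,-1],[0,0,0,0,0,0,-1]]
  ]
}}

```text
clock: 14.52
tool_pos: [0.5278, -0.0039, 0.1655]
eef_rot: [-180.0, -0.0, 94.3]
ft_force: [-0.2, -0.2, -0.6]
finger_gap: 0.0917
```

```bash
cat >> m.py <<'E'
print("===")
t=o+ex*-.033+ey*.082; print(t); plan([*t,.15],94.3)
E
python3 m.py | sed -n '/===/,$p'
```

```text
===
[0.57532994 0.04813756]
turn [-0.004 -0.    -0.001] shift [0.806 0.855 0.258]
```

{"name": "send_rows", "arguments": {
  "commands": [
    [[0.2,0.2,0,0,0,0,-1],[0.3,0.3,0,0,0,0,-1],[0.3,0.35,0,0,0,0,-1],[0,0,0,0,0,0,-1],[0,0,0,0,0,0,-1]]
  ]
}}

```text
clock: 15.15
tool_pos: [0.575, 0.0481, 0.1654]
eef_rot: [-180.0, 0.0, 94.3]
ft_force: [-1.4, -0.0, 0.0]
finger_gap: 0.0917
```

Run:
```python
from h import *
c=snap("wrist"); s=ctrl.state();print(s["clock"],s["tool_pos"],s["eef_rot"],s["ft_force"])
np.save("w5.npy",c,allow_pickle=True); crop(c,120,20,400,300,2,"w5")
```

```text
15.2 [0.57484889 0.04775652 0.16547539] [-1.79954910e+02  9.35210654e-03  9.43228698e+01] [ 0.37448497 -0.32061634  1.00734419]
```

View pics/w5.png

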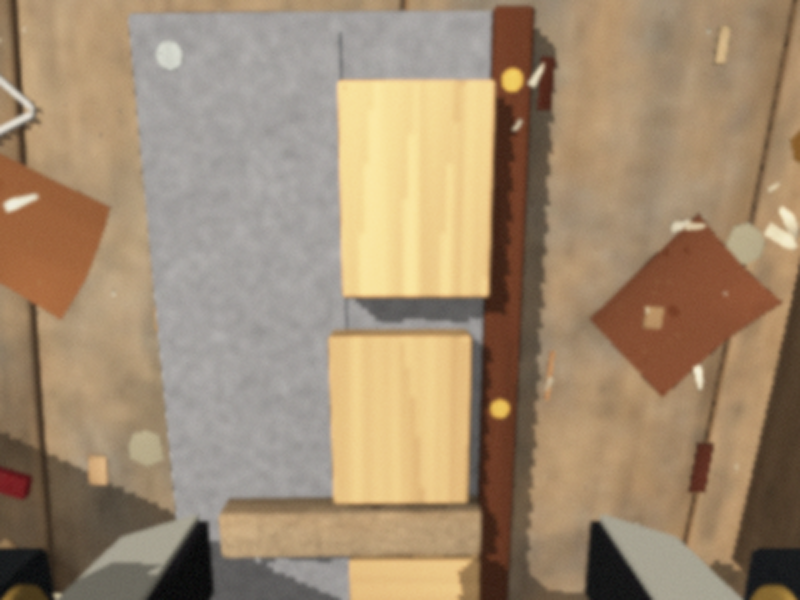

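```bash
cat >> m.py <<'E'
print("+++")
c=np.load("w5.npy",allow_pickle=True).item()
for n,a,z in (("T",[[330,335],[472,335],[469,502],[334,502]],.032),("K",[[220,512],[480,512],[480,557],[224,557]],.032),("L",[[342,297],[490,297]],.032),("B",[[493,30],[482,590]],.018)):
    w=toz(c,np.array(a)/2+[120,20],z)[:,:2]; v=w-o; print(n,(np.c_[v@ex,v@ey]*1000).round(1).tolist())
    if n=="T": t=w.mean(0); plan([*t,.0395],94.3)
E
python3 m.py | sed -n '/+++/,$p'
```

```text
+++
T [[-60.2, 118.1], [-5.6, 118.0], [-4.9, 48.9], [-60.5, 49.0]]
turn [-0.005  0.001  0.002] shift [0.031 0.012 2.1  ]
K [[-108.0, 44.6], [-0.2, 44.5], [0.5, 23.9], [-107.8, 24.1]]
L [[-55.2, 132.5], [0.9, 132.4]]
B [[0.6, 226.6], [3.7, 0.5]]
```

{"name": "send_rows", "arguments": {
  "commands": [
    [[0.03,0.01,0.2,0,0,0,-1],[0,0,0.4,0,0,0,-1],[0,0,0.5,0,0,0,-1],[0,0,0.4,0,0,0,-1],[0,0,0.3,0,0,0,-1],[0,0,0.2,0,0,0,-1],[0,0,0.1,0,0,0,-1],[0,0,0,0,0,0,-1],[0,0,0,0,0,0,-1]]
  ]
}}

```text
clock: 16.32
tool_pos: [0.5761, 0.0496, 0.0404]
eef_rot: [179.9, 0.0, 94.4]
ft_force: [-1.1, 0.1, -0.5]
finger_gap: 0.0916
```

{"name": "send_rows", "arguments": {
  "commands": [
    [[0,0,0,0,0,0,0],[0,0,0,0,0,0,0.3],[0,0,0,0,0,0,0.6],[0,0,0,0,0,0,1],[0,0,0,0,0,0,1],[0,0,0,0,0,0,1],[0,0,0,0,0,0,1]]
  ],
  "grip_force": 30
}}

```text
clock: 17.2
tool_pos: [0.5757, 0.0497, 0.0397]
eef_rot: [-180.0, 0.0, 94.4]
ft_force: [0.3, -0.3, 1.6]
finger_gap: 0.0557
```

{"name": "send_rows", "arguments": {
  "commands": [
    [[0,0.03,0,0,0,0,1],[0,0.03,0,0,0,0,1],[0,0.02,0,0,0,0,1],[0,0,0,0,0,0,1]]
  ]
}}

```text
clock: 17.7
tool_pos: [0.5807, 0.05, 0.0397]
eef_rot: [180.0, 0.0, 94.4]
ft_force: [-0.0, -0.4, 1.9]
finger_gap: 0.0557
```

{"name": "send_rows", "arguments": {
  "commands": [
    [[0,0.02,0,0,0,0,1],[0,0.01,0,0,0,0,1],[0,0,0,0,0,0,1],[0,0,0,0,0,0,1]]
  ]
}}

```text
clock: 18.2
tool_pos: [0.5813, 0.0501, 0.0398]
eef_rot: [-179.9, 0.0, 94.4]
ft_force: [-4.8, -0.5, 5.3]
finger_gap: 0.0555
```

{"name": "send_rows", "arguments": {
  "commands": [
    [[-0.03,0,0,0,0,0,1],[-0.03,0,0,0,0,0,1],[-0.02,0,0,0,0,0,1],[-0.01,0,0,0,0,0,1],[0,0,0,0,0,0,1]]
  ]
}}

```text
clock: 18.82
tool_pos: [0.5816, 0.046, 0.0397]
eef_rot: [-179.9, -0.1, 94.4]
ft_force: [-5.3, 5.7, 5.6]
finger_gap: 0.0556
```

{"name": "send_rows", "arguments": {
  "commands": [
    [[-0.02,0,0,0,0,0,1],[-0.01,0,0,0,0,0,1],[0,0,0,0,0,0,1],[0,0,0,0,0,0,1]]
  ]
}}

```text
clock: 19.32
tool_pos: [0.5816, 0.0447, 0.0397]
eef_rot: [-179.9, -0.1, 94.4]
ft_force: [-4.7, 6.5, 5.7]
finger_gap: 0.0557
```

{"name": "send_rows", "arguments": {
  "commands": [
    [[-0.02,0,0,0,0,0,1],[-0.02,0,0,0,0,0,1],[0,0,0,0,0,0,1],[0,0,0,0,0,0,1]]
  ]
}}

```text
clock: 19.82
tool_pos: [0.5817, 0.0445, 0.0397]
eef_rot: [-179.9, -0.3, 94.3]
ft_force: [-6.0, 16.6, 6.2]
finger_gap: 0.0555
```

{"name": "send_rows", "arguments": {
  "commands": [
    [[-0.02,0,0,0,0,0,1],[0,0,0,0,0,0,1],[0,0,0,0,0,0,1]]
  ]
}}

```text
clock: 20.2
tool_pos: [0.5817, 0.0444, 0.0398]
eef_rot: [-179.9, -0.4, 94.3]
ft_force: [-5.1, 21.0, 6.5]
finger_gap: 0.0557
```

Run:
```python
from h import *
c=snap("wrist"); a=c["color"][:,:,::-1]
s=snap("side"); b=cv2.resize(s["color"][190:340,230:380,::-1],(480,480),interpolation=cv2.INTER_CUBIC)
np.save("w6.npy",c,allow_pickle=True)
cv2.imwrite("pics/w6.png",cv2.resize(np.hstack([a[:,120:440],b]),(800,480)))
st=ctrl.state();print(st["tool_pos"],st["eef_rot"],st["ft_force"],st["clock"])
```

```text
[0.58168817 0.04446801 0.03976943] [-179.8787501    -0.3961634    94.33562572] [-4.29109951 22.16387022  6.74394594] 20.3
```

View pics/w6.png

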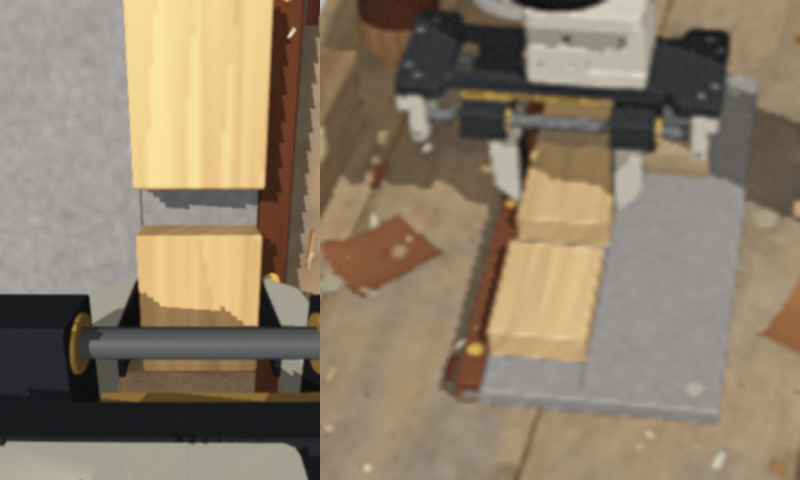

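```bash
python3 -c "
from h import *
print(ctrl.job_done()); print(ctrl.state()['ft_force'])"
```

```text
the job is handed in; nothing more can be done
None
the job is handed in; nothing more can be done
```

The spacer is in the wide gap with its end at the batten, and the loose tile is back against the batten and pressed sideways onto it. I handed the job in at 20.3 s, still holding the tile and pushing; no verdict was reported.

- **Spacer:** I gripped the ash blank 31 mm behind its centre and slid it end first into the gap beside the short tile. Contact with the batten showed as about 6 N. After release, the wrist picture showed it flat and square, with its end within about 1 mm of the batten.
- **Tile:** I gripped it across its 56 mm side and pushed it back about 6 mm until it met the batten (about 5 N). I then moved it about 5.5 mm sideways until it stopped, and the sideways push rose to about 22 N. The tool was within about 0.4° of level and close to the board's measured yaw of 4.3°.
- **Checks that were less certain:**
  - The last picture showed the tile parallel and flush.
  - The gripper hid most of the spacer in that picture, so I did not see its squareness and contact with the batten again after the final press.
  - By dead reckoning the tile stopped about 1 mm before the calculated position, which is within measurement error. At worst it means about 0.02 rad of skew in the spacer, against the 0.06 allowed.
- **Bystanders:** I moved none of the other things on the bench and saw no sign of touching them.

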